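# Knock a stuck tube adapter out of a centrifuge bucket

## Robot

A 6-joint arm with a two-finger parallel gripper is mounted at the origin on the work surface. World frame = base frame: x ahead of the robot, y to its left, z up, the work surface at z = 0. Lengths are in m, angles in rad, forces in N, time in s.
With the tool pointing down it reaches from about 0.225 to 0.725 m from the base axis. Payload 3.1 kg.
Tool frame: the origin (TCP) lies between the finger pads; the fingertips stand 17 mm ahead of it and the grasp point (between the pads) lies 2 mm behind it; z points along the fingers, y is the line along which they close (so a half turn about z gives the same grasp; the last joint's range is limited). The gripper opens to 85 mm and grips with 20 to 120 N. Pads are 22 mm wide; open, the fingers measure 114 mm over their backs; the gripper's body (76 mm by 85 mm) begins 54 mm behind the grasp point. The pads swing forward as they close: fully open they stand 13 mm farther back than shut.
Start: joints at [1.022, 0.048, 0.099, 1.622, 0, 1.443], TCP at [0.214, 0.479, 0.248] pointing down, gripper open.
Joint ranges: [-2.91, 2.91], [-0.99, 1.94], [-1.21, 1.42], [-2.12, 2.29], [-1.49, 1.47], [-3.14, 3.14]. Speed limits (rad/s): [2.79, 2.79, 3.14, 3.14, 3.14, 3.14].

## Interface

Orientations are given as a rotation vector (axis times angle).
In Python, from cell import arm gives the robot as it stands.
- The arm moves only by the tool servo_tool, never from a script. Its argument "targets" is a list of rows, each an object with "offset": the shift along the tool's x, y, z in units of 150 mm (1.0 is 150 mm), a list of three; "delta_rot": the turn, a rotation vector about the tool's x, y, z in units of 90 degrees (1.0 is 90 degrees), a list of three; "fingers": the closure, from 0 (fully open) to 1 (shut). In form: [{"offset": [dx, dy, dz], "delta_rot": [wx, wy, wz], "fingers": fingers}, ...]. A call has 1 to 12 rows; each row is the pose to reach, as a shift and turn from the pose commanded when the call began, along the tool's axes at that moment; what a row does not reach only later rows make up. A row lasts 1/8 s, in which the tool goes at most 62.5 mm and 10.7 degrees, less where a joint would pass 70% of its speed; a pose out of reach is approached as far as the arm can. A call with a number of a shift or a turn outside -1 to 1 is refused whole. A call with a gripper value outside its range is refused whole. The fingers move at their own pace and stop on an object; the grip force is fixed at half the most. Time passes only in rows, so rows that repeat a pose let the fingers close. It gives the time, the measured TCP pose, the force, the opening and the grip force at its end, in the units of the state.
- arm.get_state(): the state, without advancing time (a new reading comes with each control period).
- arm.grab_frame(name): name is "scene" or "top" or "wrist"; returns a dict with "pixels" (420x560x3 uint8, blue, green, red), "camera_matrix" (3x3 intrinsics, pixels), "k1" (the pictures are not rectified: a ray, as slopes to the right and down, at radius r is drawn at 1 + k1 r^2 times it, then the intrinsics apply), "R" (3x3) and "t" (3): a world point X has camera coordinates R X + t. Camera axes: x right, y down, z forward; pixel columns grow to the right and rows downward; lengths in m; the calibration is good to about 2 mm. A picture is of the moment at which its call begins. There is no depth.
- arm.hand_in(): hands the job in; it is judged then, once.
Trained networks look in a picture, given as the dict that the camera call returned (one of the last four; its "shot" number tells which), for a name from the list of things; names that differ only in an ending like _2 or _b are one class to them, and where a whole thing is asked for, a point or a joint stands for the part that bears it (a point fixed in the world has none). Each returns a list of dicts, best first, with "score" (0 to 1); they miss things now and then, are a little off and sometimes report something else, mostly with a low value. They report only what shows in the picture. A call takes as long as a camera call. They do not tell look-alikes from the thing itself.
- arm.spot_in(picture, label): "centre" ([column, row] in pixels, amid what is visible of it).
- arm.mark_of(picture, label): "centre" ([column, row] in pixels: a listed point, or the origin of a listed thing).
The state is a dict: "t": time; "joint_positions": joint angles; "qd": joint speeds; "joint_efforts": joint torques, N m; "tool_pos": TCP position; "tcp_rot": TCP orientation; "ft_force": force on the tool from outside, world axes, zero at the start; "ft_torque": the same for the moment, N m; "opening": opening from 0.0 (shut) to 1.0 (fully open); "grasp_force": force on a finger pad.
Only numpy, scipy, OpenCV 4.12 (cv2) and the standard library are available. Lean on these libraries where they do the work, as an engineer would, in place of code of your own. Each camera call takes 0.05 s, during which the arm holds its last target. There are 200 camera calls.

## Task

The grey tube adapter is stuck down inside the steel centrifuge bucket on the knock-out stand. Lift the black grip beside the stand to push the knock-out rod all the way up, so that the adapter is driven out of the bucket, then take the adapter out and stand it upright on the floor of the empty white tray without dropping it. Leave the rod all the way down again, and do not disturb the tube rack, the carrier or the scanner.

Things in the scene. Friction and masses are not known exactly. Their poses are not given: they have to be found in the camera images.
- stand: Fixed knock-out stand, base 130 x 120 mm, deck 110 x 110 mm (top 96 mm up) with an open steel bucket on its middle: outer diameter 54 mm (collar 62 mm), inner 44 mm, inner floor 102 mm, rim 166 mm up; a hole in its floor for the rod. Collar clamps at y = +-37 mm, up to 118 mm. Origin: on the table under the bucket's axis; z up; +x points from the bucket to the black grip.
- knockout (a joint): How far the rod is raised (m): 0 = fully down, 0.050 = top stop. It slides vertically and stays where left. Rod (14 mm thick, under the bucket's centre) and black grip are one piece; the rod meets the adapter at 0.006 and lifts it 1:1, so at the top stop the adapter stands 40 mm out of the bucket. Lifting takes about 9 N, 13 to 18 N with the adapter; pushing down about 4 N.
- knockout_grip (a point): Centre of the black grip that lifts the rod: a bar 50 mm long (along the stand's x), 16 mm wide (y), 22 mm tall, on a 12 mm upright post, 112 mm from the bucket's axis along the stand's +x. Centre 120 mm above the table when the rod is fully down, 170 mm at the top stop.
- adapter: Grey plastic tube adapter, a cylinder 40 mm in diameter, 60 mm tall, with four dark bores in its top, about 90 g. It starts in the bucket, held by spring plungers in the bucket's wall, its top 4 mm below the rim. Origin: centre of its underside; z is its axis, up. Once raised it can be gripped across its diameter and pulled straight up and out.
- tray: Empty white plastic tray, 160 x 160 mm outside, 25 mm high, 4 mm walls, fixed to the table. Origin: centre of its underside; its floor is 4 mm higher.
- tube_rack: Bystander: white rack 110 x 110 mm with 16 capped tubes, 106 mm high. Origin: centre of its underside.
- carrier: Bystander: grey upright five-place tube carrier, 24 x 110 mm, 92 mm high with its tubes. Origin: centre of its underside.
- scanner: Bystander: black hand scanner lying down, about 140 x 62 mm, 34 mm high. Origin: under the middle of its handle; its head points to its +x.
Things that resemble listed ones, but are neither listed nor needed, are in the scene too. There is more than one size of the tray; the job needs the smaller.

How it is judged:
By the outcome, as a careful person would: the job done as asked, in the order asked, and still so for the second after the job is handed in, with the robot touching nothing.
It also fails if it takes over 69 s, if anything falls off the work surface, if the arm or the gripper's body presses on something with over 40 N, if the wrist force passes 120 N, or if a joint passes its speed limit or range.

## Working session

There is one attempt and no reset: what is moved stays moved. The work goes in short steps, Python scripts to look and compute and a tool call to move; the robot and the scene stay as the last step left them, time stands still between calls to the robot, and variables do not carry over. Pictures are saved under pics/ and viewed, at most 10 in all, crops included, and the job is handed in when it is done.

Besides the shell and the picture viewer there is one more tool, called after "Emit:" by a JSON object that holds its "name" and its "arguments", one argument or row to a line. servo_tool: Moves the arm, as the interface text tells. Its arguments: {"type":"object","properties":{"targets":{"type":"array"}},"required":["targets"]}

```bash
mkdir -p pics; cat > h.py <<'E'
import numpy as np, cv2
from cell import arm
from scipy.spatial.transform import Rotation as Ro
def ray(f,p):
    K=np.array(f["camera_matrix"]);d=np.array([f["k1"],0,0,0,0.])
    u=cv2.undistortPoints(np.array([[p]],float),K,d)[0,0]
    R=np.array(f["R"]);t=np.array(f["t"])
    return -R.T@t, R.T@np.array([u[0],u[1],1])
def at(f,p,z):
    o,d=ray(f,p); return o+d*(z-o[2])/d[2]
def proj(f,X):
    R=np.array(f["R"]);t=np.array(f["t"])
    return cv2.projectPoints(np.atleast_2d(np.array(X,float)),cv2.Rodrigues(R)[0],t,np.array(f["camera_matrix"]),np.array([f["k1"],0,0,0,0.]))[0][:,0]
E
python3 - <<'E'
from h import *
s=arm.get_state();print(s["tool_pos"],s["tcp_rot"],s["ft_force"],s["opening"])
for n in("top","scene"):
    f=arm.grab_frame(n);cv2.imwrite(f"pics/{n}0.png",f["pixels"])
    print(n,(-np.array(f["R"]).T@f["t"]).round(3))
    for l,z in(("stand",0),("knockout_grip",.12),("adapter",.102),("tray",0),("tube_rack",0),("carrier",0),("scanner",0)):
        print(l,[(round(d["score"],2),np.round(d["centre"]),at(f,d["centre"],z)[:2].round(3)) for d in arm.mark_of(f,l)[:4]])
E
```

```text
[0.2141655  0.47870353 0.24710366] [-0.65593124 -3.07157768  0.00352369] [-0.2419051   0.11299453 -0.02813934] 1.0047898478435073
top [ 0.423 -0.019  1.21 ]
stand [(0.59, array([266., 192.]), array([0.535, 0.043]))]
knockout_grip [(0.84, array([269., 137.]), array([0.654, 0.034]))]
adapter [(0.55, array([266., 184.]), array([0.543, 0.038]))]
tray [(0.68, array([181., 198.]), array([0.512, 0.269])), (0.58, array([149., 305.]), array([0.229, 0.341]))]
tube_rack [(0.66, array([378., 219.]), array([ 0.472, -0.252]))]
carrier [(0.82, array([412., 136.]), array([ 0.691, -0.336]))]
scanner [(0.56, array([175., 125.]), array([0.708, 0.292]))]
scene [1.241 0.32  0.786]
stand [(0.76, array([282., 261.]), array([0.546, 0.036]))]
knockout_grip [(0.58, array([260., 256.]), array([0.655, 0.024]))]
adapter []
tray [(0.84, array([369., 278.]), array([0.516, 0.272]))]
tube_rack [(0.65, array([203., 222.]), array([ 0.48 , -0.256]))]
carrier [(0.84, array([145., 261.]), array([ 0.689, -0.323]))]
scanner [(0.86, array([361., 340.]), array([0.71 , 0.297]))]
```

View pics/top0.png

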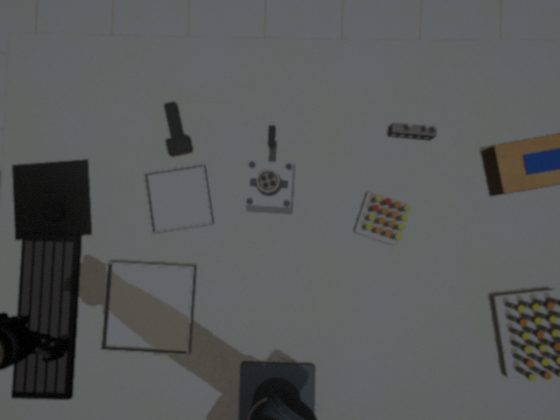

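View pics/scene0.png

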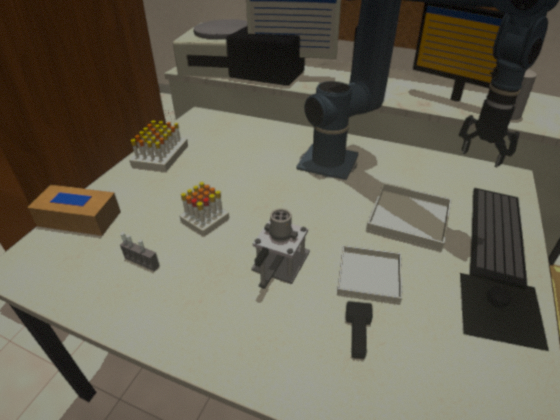

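The trays are the small one at top (181,198), about (0.51, 0.27), and the large one at (149,305). The bucket is at (268,181) and the grip at (271,133), which fits the 112 mm spacing. I'll confirm the tray in an enlarged crop and work out the approach.

```bash
cat >> h.py <<'E'
def go(pos,yaw):
    """steps in tool units to TCP pos, with tool down and tool y along yaw+90deg (mod half turn)"""
    s=arm.get_state();p=np.array(s["tool_pos"]);R=Ro.from_rotvec(s["tcp_rot"])
    c,n=np.cos(yaw),np.sin(yaw)
    best=None
    for g in(1,-1):
        M=np.array([[g*c,g*n,0],[g*n,-g*c,0],[0,0,-1.]]).T
        dr=(R.inv()*Ro.from_matrix(M)).as_rotvec()
        if best is None or np.linalg.norm(dr)<np.linalg.norm(best): best=dr
    print("t",s["t"],"pos",p.round(4),"q6",round(s["joint_positions"][5],2),"F",np.round(s["ft_force"],1),"open",round(s["opening"],3),"gf",round(s["grasp_force"],1))
    print(" offset",(R.inv().apply(np.array(pos)-p)/.15).round(3),"rot",(best/(np.pi/2)).round(3))
E
python3 - <<'E'
from h import *
im=cv2.imread("pics/top0.png")[110:370,90:310]
cv2.imwrite("pics/crop1.png",cv2.convertScaleAbs(cv2.resize(im,None,fx=2.3,fy=2.3,interpolation=3),alpha=1.8))
f=arm.grab_frame("top")
# tray corners (rim z=.025) small: read from picture
for c in([(147,173),(205,166),(213,226),(154,232)],[(110,262),(196,265),(190,352),(104,348)]):
    P=np.array([at(f,p,.025)[:2] for p in c]);print(P.mean(0).round(3),[round(float(np.linalg.norm(P[i]-P[i-1])),3) for i in range(4)])
print(Ro.from_rotvec(arm.get_state()["tcp_rot"]).as_matrix().round(3))
go([.60,.035,.32],-.08)
E
```

```text
[0.507 0.266] [0.155, 0.153, 0.158, 0.154]
[0.23  0.331] [0.218, 0.223, 0.22, 0.22]
[[-0.913  0.408  0.   ]
 [ 0.408  0.913  0.   ]
 [ 0.     0.    -1.   ]]
t 0.85 pos [0.2145 0.4792 0.2484] q6 1.44 F [-0.9 -0.5  0.4] open 1.0 gf 0.0
 offset [-3.556 -1.653 -0.478] rot [ 0.     0.    -0.217]
```

View pics/crop1.png

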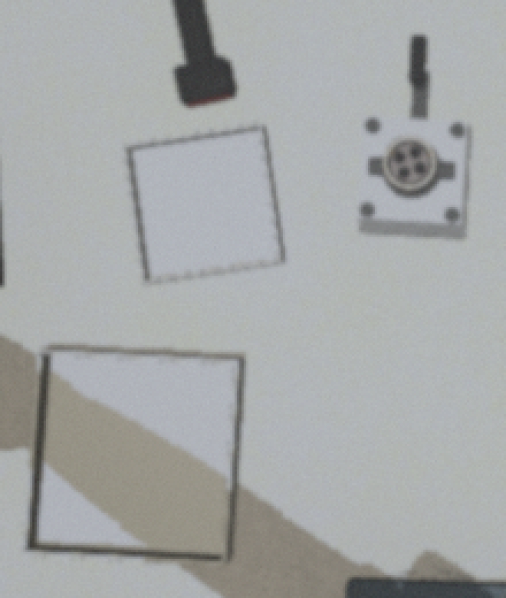

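The crop shows the small tray, about 155 mm across at (205,205), against a 220 mm look-alike at (135,455). I'm taking the small one. Moving above the grip next.

Emit:
{"name": "servo_tool", "arguments": {
  "targets": [
    {"offset":[-1,-0.47,-0.48],"delta_rot":[0,0,0],"fingers":0},
    {"offset":[-1,-0.47,-0.48],"delta_rot":[0,0,0],"fingers":0},
    {"offset":[-1,-0.47,-0.48],"delta_rot":[0,0,0],"fingers":0}
  ]
}}

```text
t: 1.23
tool_pos: [0.3235, 0.3523, 0.3213]
tcp_rot: [0.655, 3.072, 0.001]
ft_force: [1.6, 0.0, -0.5]
opening: 0.998
grasp_force: 0.0
```

Emit:
{"name": "servo_tool", "arguments": {
  "targets": [
    {"offset":[-1,-0.47,0],"delta_rot":[0,0,0],"fingers":0},
    {"offset":[-1,-0.47,0],"delta_rot":[0,0,0],"fingers":0},
    {"offset":[-1,-0.47,0],"delta_rot":[0,0,0],"fingers":0}
  ]
}}

```text
t: 1.6
tool_pos: [0.4322, 0.2258, 0.3204]
tcp_rot: [0.659, 3.071, 0.0]
ft_force: [0.2, 0.5, -0.2]
opening: 0.997
grasp_force: 0.0
```

Emit:
{"name": "servo_tool", "arguments": {
  "targets": [
    {"offset":[-1,-0.47,0],"delta_rot":[0,0,0],"fingers":0},
    {"offset":[-1,-0.47,0],"delta_rot":[0,0,0],"fingers":0},
    {"offset":[-1,-0.47,0],"delta_rot":[0,0,0],"fingers":0}
  ]
}}

```text
t: 1.98
tool_pos: [0.5403, 0.0999, 0.3199]
tcp_rot: [0.659, 3.072, -0.0]
ft_force: [0.8, 0.1, 0.0]
opening: 1.003
grasp_force: 0.0
```

Emit:
{"name": "servo_tool", "arguments": {
  "targets": [
    {"offset":[-0.55,-0.25,0],"delta_rot":[0,0,-0.217],"fingers":0},
    {"offset":[-0.55,-0.25,0],"delta_rot":[0,0,-0.217],"fingers":0},
    {"offset":[-0.55,-0.25,0],"delta_rot":[0,0,-0.217],"fingers":0},
    {"offset":[-0.55,-0.25,0],"delta_rot":[0,0,-0.217],"fingers":0}
  ]
}}

```text
t: 2.48
tool_pos: [0.5985, 0.0348, 0.3204]
tcp_rot: [-0.127, -3.139, -0.001]
ft_force: [-0.2, 0.1, 0.4]
opening: 1.001
grasp_force: 0.0
```

```bash
python3 - <<'E'
from h import *
f=arm.grab_frame("wrist");cv2.imwrite("pics/w1.png",f["pixels"])
print((-np.array(f["R"]).T@f["t"]).round(3))
for l,z in(("stand",0),("knockout_grip",.12),("adapter",.102)):
    print(l,[(round(d["score"],2),np.round(d["centre"]),at(f,d["centre"],z)[:2].round(4)) for d in arm.mark_of(f,l)[:4]])
go([.60,.035,.32],-.08)
E
```

```text
[0.531 0.04  0.445]
stand [(0.83, array([279., 140.]), array([0.55  , 0.0348]))]
knockout_grip [(0.81, array([281., 242.]), array([0.6589, 0.0288]))]
adapter [(0.67, array([274., 142.]), array([0.5475, 0.0309]))]
t 2.675 pos [0.5983 0.0355 0.321 ] q6 0.03 F [-0.2 -0.3 -0.2] open 1.001 gf 0.0
 offset [-0.012 -0.002  0.006] rot [0.    0.    0.001]
```

View pics/w1.png

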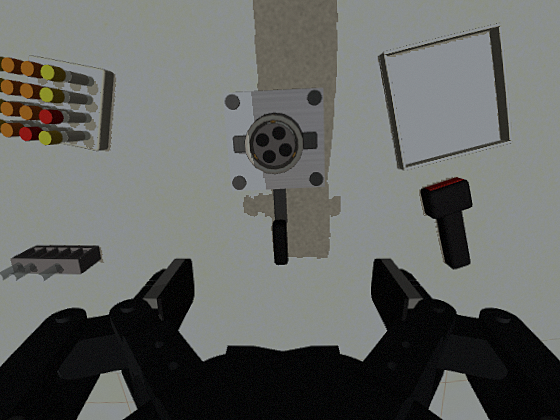

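The wrist view shows the bucket at (274,143), the grip bar at (281,242) running along the image column, and the deck bolts at (232,102), (314,98), (239,183) and (316,179).

```bash
python3 - <<'E'
from h import *
f=arm.grab_frame("wrist")
B=np.array([at(f,p,.1)[:2] for p in[(232,102),(314,98),(239,183),(316,179)]])
print("bolts",B.round(4).tolist(),B.mean(0).round(4))
print("rim",at(f,(274,143),.166).round(4))
g=cv2.cvtColor(f["pixels"],6)
m=(g[215:268,262:300]<45).astype(np.uint8);ys,xs=np.nonzero(m);xs+=262;ys+=215
print("bar cols",[(r,xs[ys==r].min(),xs[ys==r].max()) for r in range(216,268,6) if (ys==r).any()],ys.min(),ys.max())
for p in((280,222),(280.5,264)):print("bar top z.131",at(f,p,.131).round(4))
s=arm.get_state()
t=np.array(s["tool_pos"]);Rt=Ro.from_rotvec(s["tcp_rot"])
go([.657,.0295,.25],-.06)
E
```

```text
bolts [[0.5012, -0.0112], [0.5042, 0.0779], [0.5908, -0.0137], [0.5931, 0.0755]] [0.5473 0.0321]
rim [0.5452 0.0326 0.166 ]
bar cols [(216, np.int64(275), np.int64(285)), (222, np.int64(272), np.int64(285)), (228, np.int64(272), np.int64(285)), (234, np.int64(272), np.int64(285)), (240, np.int64(272), np.int64(286)), (246, np.int64(273), np.int64(286)), (252, np.int64(273), np.int64(286)), (258, np.int64(274), np.int64(286)), (264, np.int64(276), np.int64(280))] 215 264
bar top z.131 [0.6319 0.0309 0.131 ]
bar top z.131 [0.6821 0.0274 0.131 ]
t 2.725 pos [0.5983 0.0354 0.3209] q6 0.03 F [-0.   0.1 -0.9] open 0.999 gf 0.0
 offset [-0.393 -0.008  0.473] rot [ 0.     0.    -0.012]
```

Emit:
{"name": "servo_tool", "arguments": {
  "targets": [
    {"offset":[-0.4,-0.005,0.3],"delta_rot":[0,0,-0.031],"fingers":0},
    {"offset":[-0.4,-0.005,0.6],"delta_rot":[0,0,-0.031],"fingers":0},
    {"offset":[-0.4,-0.005,0.8],"delta_rot":[0,0,-0.031],"fingers":0},
    {"offset":[-0.4,-0.005,0.8],"delta_rot":[0,0,-0.031],"fingers":0},
    {"offset":[-0.4,-0.005,0.8],"delta_rot":[0,0,-0.031],"fingers":0}
  ]
}}

```text
t: 3.35
tool_pos: [0.659, 0.0292, 0.2025]
tcp_rot: [0.048, 3.138, -0.0]
ft_force: [0.1, 1.2, 0.5]
opening: 1.003
grasp_force: 0.0
```

```bash
python3 - <<'E'
from h import *
f=arm.grab_frame("wrist");cv2.imwrite("pics/w2.png",f["pixels"])
print([(round(d["score"],2),np.round(d["centre"]),at(f,d["centre"],.12)[:2].round(4)) for d in arm.mark_of(f,"knockout_grip")[:4]])
go([.658,.029,.12],-.03)
E
```

```text
[(0.87, array([282., 223.]), array([0.6591, 0.0292]))]
t 3.45 pos [0.6598 0.029  0.2039] q6 -0.03 F [ 0.7 -0.3  0.2] open 0.999 gf 0.0
 offset [ 0.015 -0.     0.559] rot [-0.     0.004 -0.001]
```

View pics/w2.png

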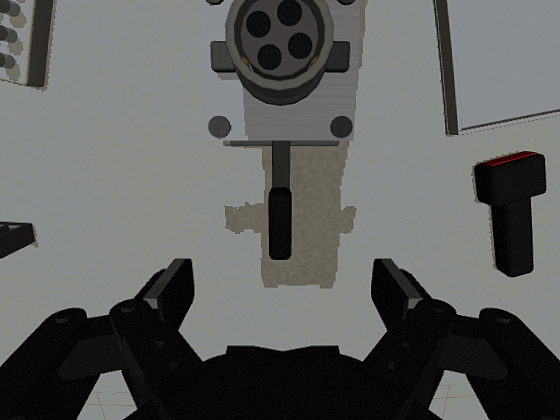

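The bar at (281,223) lies midway between the open fingers. I'll descend and close on it.

Emit:
{"name": "servo_tool", "arguments": {
  "targets": [
    {"offset":[0.005,0,0.25],"delta_rot":[0,0,0],"fingers":0},
    {"offset":[0.005,0,0.45],"delta_rot":[0,0,0],"fingers":0},
    {"offset":[0.005,0,0.56],"delta_rot":[0,0,0],"fingers":0},
    {"offset":[0.005,0,0.56],"delta_rot":[0,0,0],"fingers":0.3},
    {"offset":[0.005,0,0.56],"delta_rot":[0,0,0],"fingers":1},
    {"offset":[0.005,0,0.56],"delta_rot":[0,0,0],"fingers":1},
    {"offset":[0.005,0,0.56],"delta_rot":[0,0,0],"fingers":1},
    {"offset":[0.005,0,0.56],"delta_rot":[0,0,0],"fingers":1},
    {"offset":[0.005,0,0.56],"delta_rot":[0,0,0],"fingers":1},
    {"offset":[0.005,0,0.56],"delta_rot":[0,0,0],"fingers":1}
  ]
}}

```text
t: 4.7
tool_pos: [0.6586, 0.0274, 0.1175]
tcp_rot: [0.051, 3.139, -0.004]
ft_force: [0.7, -5.4, 3.9]
opening: 0.175
grasp_force: 60.0
```

Emit:
{"name": "servo_tool", "arguments": {
  "targets": [
    {"offset":[0,0,-0.05],"delta_rot":[0,0,0],"fingers":1},
    {"offset":[0,0,-0.1],"delta_rot":[0,0,0],"fingers":1},
    {"offset":[0,0,-0.15],"delta_rot":[0,0,0],"fingers":1},
    {"offset":[0,0,-0.2],"delta_rot":[0,0,0],"fingers":1},
    {"offset":[0,0,-0.25],"delta_rot":[0,0,0],"fingers":1},
    {"offset":[0,0,-0.29],"delta_rot":[0,0,0],"fingers":1},
    {"offset":[0,0,-0.32],"delta_rot":[0,0,0],"fingers":1},
    {"offset":[0,0,-0.33],"delta_rot":[0,0,0],"fingers":1},
    {"offset":[0,0,-0.33],"delta_rot":[0,0,0],"fingers":1}
  ]
}}

```text
t: 5.82
tool_pos: [0.6586, 0.0274, 0.1615]
tcp_rot: [-0.051, -3.14, 0.003]
ft_force: [6.1, -5.9, -11.2]
opening: 0.178
grasp_force: 58.9
```

Emit:
{"name": "servo_tool", "arguments": {
  "targets": [
    {"offset":[0,0,-0.02],"delta_rot":[0,0,0],"fingers":1},
    {"offset":[0,0,-0.04],"delta_rot":[0,0,0],"fingers":1},
    {"offset":[0,0,-0.05],"delta_rot":[0,0,0],"fingers":1},
    {"offset":[0,0,-0.05],"delta_rot":[0,0,0],"fingers":1},
    {"offset":[0,0,-0.05],"delta_rot":[0,0,0],"fingers":1}
  ]
}}

```text
t: 6.45
tool_pos: [0.6585, 0.0274, 0.1662]
tcp_rot: [-0.051, -3.137, 0.003]
ft_force: [8.8, -5.6, -17.8]
opening: 0.177
grasp_force: 60.4
```

Emit:
{"name": "servo_tool", "arguments": {
  "targets": [
    {"offset":[0,0,-0.015],"delta_rot":[0,0,0],"fingers":1},
    {"offset":[0,0,-0.03],"delta_rot":[0,0,0],"fingers":1},
    {"offset":[0,0,-0.03],"delta_rot":[0,0,0],"fingers":1},
    {"offset":[0,0,-0.03],"delta_rot":[0,0,0],"fingers":1}
  ]
}}

```text
t: 6.95
tool_pos: [0.6584, 0.0274, 0.1663]
tcp_rot: [-0.051, -3.134, 0.002]
ft_force: [12.9, -5.5, -29.9]
opening: 0.18
grasp_force: 59.3
```

```bash
python3 - <<'E'
from h import *
f=arm.grab_frame("scene");cv2.imwrite("pics/s1.png",cv2.convertScaleAbs(cv2.resize(f["pixels"][150:320,200:360],None,fx=3.5,fy=3.5,interpolation=3),alpha=1.8))
o=np.array([.547,.0325,0])
# predicted rows: adapter top, for full raise
print("rim",proj(f,o+[0,0,.166]).round(1),"adapter top at full",proj(f,o+[0,0,.206]).round(1),"z.200",proj(f,o+[0,0,.2]).round(1))
print("bar end up",proj(f,o+[.137,-.004,.181]),proj(f,o+[.137,-.004,.159]))
go([.658,.029,.12],-.03)
E
```

```text
rim [[280.7 215. ]] adapter top at full [[280.6 202.3]] z.200 [[280.6 204.2]]
bar end up [[255.69684475 245.86756667]] [[256.16869996 252.88339806]]
t 7.0 pos [0.6584 0.0274 0.1663] q6 -0.03 F [ 13.   -4.8 -29.3] open 0.175 gf 59.3
 offset [0.001 0.011 0.309] rot [-0.001 -0.005 -0.002]
```

View pics/s1.png

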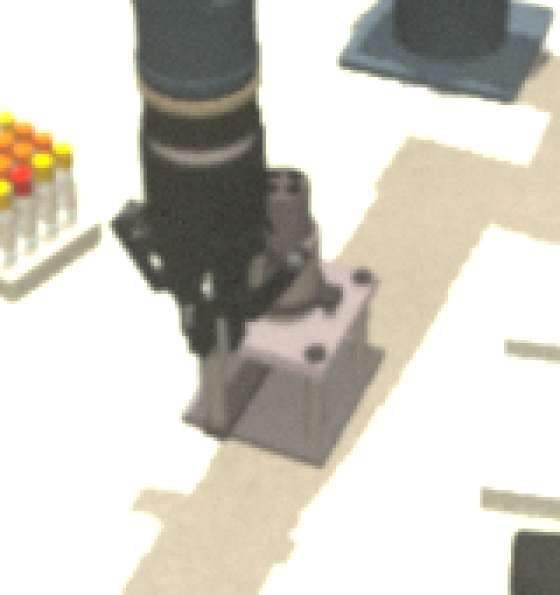

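The rod is at its top stop: z stopped changing while the force rose. The adapter top at full-picture row 202 matches the prediction. I'll unload, release and go up.

Emit:
{"name": "servo_tool", "arguments": {
  "targets": [
    {"offset":[0,0,0.03],"delta_rot":[0,0,0],"fingers":1},
    {"offset":[0,0,0.06],"delta_rot":[0,0,0],"fingers":1},
    {"offset":[0,0,0.06],"delta_rot":[0,0,0],"fingers":0},
    {"offset":[0,0,0.06],"delta_rot":[0,0,0],"fingers":0},
    {"offset":[0,0,0.06],"delta_rot":[0,0,0],"fingers":0},
    {"offset":[0,0,0.06],"delta_rot":[0,0,0],"fingers":0},
    {"offset":[0,0,0.06],"delta_rot":[0,0,0],"fingers":0},
    {"offset":[0,0,-0.2],"delta_rot":[0,0,0],"fingers":0},
    {"offset":[0,0,-0.5],"delta_rot":[0,0,0],"fingers":0},
    {"offset":[0,0,-0.8],"delta_rot":[0,0,0],"fingers":0},
    {"offset":[0,0,-0.8],"delta_rot":[0,0,0],"fingers":0},
    {"offset":[0,0,-0.8],"delta_rot":[0,0,0],"fingers":0}
  ]
}}

```text
t: 8.5
tool_pos: [0.658, 0.0289, 0.2977]
tcp_rot: [0.049, 3.141, 0.0]
ft_force: [0.2, 0.3, -0.0]
opening: 1.001
grasp_force: 0.0
```

```bash
python3 - <<'E'
from h import *
f=arm.grab_frame("wrist");cv2.imwrite("pics/w3.png",f["pixels"])
for l,z in(("adapter",.146),("knockout_grip",.17),("stand",0)):print(l,[(round(d["score"],2),np.round(d["centre"]),at(f,d["centre"],z)[:2].round(4)) for d in arm.mark_of(f,l)[:4]])
print("spot adapter",[(d["centre"],at(f,d["centre"],.206)[:2].round(4)) for d in arm.spot_in(f,"adapter")])
o=np.array([.547,.0325,0]);print(proj(f,[o+[0,0,.206],o+[.112,-.0035,.181]]).round())
go([.547,.0325,.29],-.03)
E
```

```text
adapter [(0.69, array([282.,  74.]), array([0.5471, 0.0322])), (0.44, array([460., 210.]), array([0.6724, 0.2019]))]
knockout_grip [(0.63, array([284., 208.]), array([0.6586, 0.0303]))]
stand [(0.84, array([284.,  90.]), array([0.5445, 0.0354]))]
spot adapter [([279.9, 59.8], array([0.5476, 0.0311]))]
[[282.  59.]
 [282. 212.]]
t 8.75 pos [0.6572 0.0289 0.2959] q6 -0.03 F [ 0.9 -0.4 -0.6] open 0.998 gf 0.0
 offset [0.735 0.001 0.042] rot [ 0.    -0.002 -0.001]
```

View pics/w3.png

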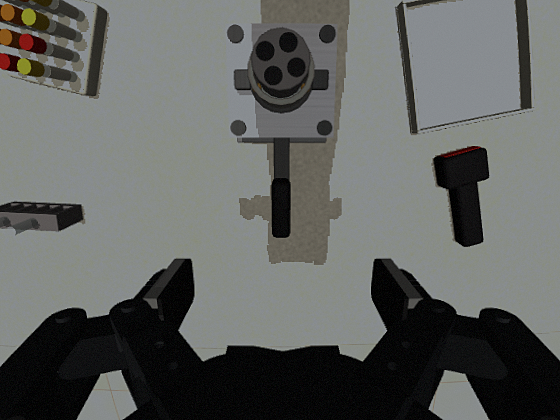

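The adapter stands out of the bucket at (280,59), and its axis is at (0.547, 0.032) as expected. Moving over it, descending and gripping.

Emit:
{"name": "servo_tool", "arguments": {
  "targets": [
    {"offset":[0.4,0,0],"delta_rot":[0,0,0],"fingers":0},
    {"offset":[0.735,0,0],"delta_rot":[0,0,0],"fingers":0},
    {"offset":[0.735,0,0],"delta_rot":[0,0,0],"fingers":0},
    {"offset":[0.735,0,0.3],"delta_rot":[0,0,0],"fingers":0},
    {"offset":[0.735,0,0.55],"delta_rot":[0,0,0],"fingers":0},
    {"offset":[0.735,0,0.7],"delta_rot":[0,0,0],"fingers":0},
    {"offset":[0.735,0,0.7],"delta_rot":[0,0,0],"fingers":0}
  ]
}}

```text
t: 9.62
tool_pos: [0.5465, 0.0324, 0.19]
tcp_rot: [-0.049, -3.136, -0.0]
ft_force: [0.3, 0.2, 0.5]
opening: 1.0
grasp_force: 0.0
```

Emit:
{"name": "servo_tool", "arguments": {
  "targets": [
    {"offset":[0,0,0],"delta_rot":[0,0,0],"fingers":0.3},
    {"offset":[0,0,0],"delta_rot":[0,0,0],"fingers":0.4},
    {"offset":[0,0,0],"delta_rot":[0,0,0],"fingers":1},
    {"offset":[0,0,0],"delta_rot":[0,0,0],"fingers":1},
    {"offset":[0,0,0],"delta_rot":[0,0,0],"fingers":1},
    {"offset":[0,0,0],"delta_rot":[0,0,0],"fingers":1}
  ]
}}

```text
t: 10.38
tool_pos: [0.5485, 0.0321, 0.1941]
tcp_rot: [0.049, 3.138, -0.001]
ft_force: [0.9, -1.6, 5.7]
opening: 0.451
grasp_force: 60.2
```

Emit:
{"name": "servo_tool", "arguments": {
  "targets": [
    {"offset":[0,0,-0.05],"delta_rot":[0,0,0],"fingers":1},
    {"offset":[0,0,-0.1],"delta_rot":[0,0,0],"fingers":1},
    {"offset":[0,0,-0.15],"delta_rot":[0,0,0],"fingers":1},
    {"offset":[0,0,-0.2],"delta_rot":[0,0,0],"fingers":1},
    {"offset":[0,0,-0.3],"delta_rot":[0,0,0],"fingers":1},
    {"offset":[0,0,-0.4],"delta_rot":[0,0,0],"fingers":1},
    {"offset":[0,0,-0.5],"delta_rot":[0,0,0],"fingers":1},
    {"offset":[0,0,-0.5],"delta_rot":[0,0,0],"fingers":1}
  ]
}}

```text
t: 11.38
tool_pos: [0.5486, 0.0323, 0.2702]
tcp_rot: [0.049, 3.137, -0.0]
ft_force: [0.6, -0.2, -2.3]
opening: 0.451
grasp_force: 60.6
```

```bash
python3 - <<'E'
from h import *
f=arm.grab_frame("scene");cv2.imwrite("pics/s2.png",cv2.convertScaleAbs(cv2.resize(f["pixels"][130:320,220:420],None,fx=3,fy=3,interpolation=3),alpha=1.6))
p=np.array(arm.get_state()["tool_pos"]);print("expected top/bottom px",proj(f,[p+[0,0,.012],p-[0,0,.048]]).round(1))
go([.508,.267,.26],.1)
E
```

```text
expected top/bottom px [[280.1 176.7]
 [280.3 197.6]]
t 11.425 pos [0.5482 0.0323 0.2689] q6 -0.03 F [-0.8 -0.4 -0.4] open 0.452 gf 60.6
 offset [0.317 1.556 0.059] rot [-0.     0.001 -0.084]
```

View pics/s2.png

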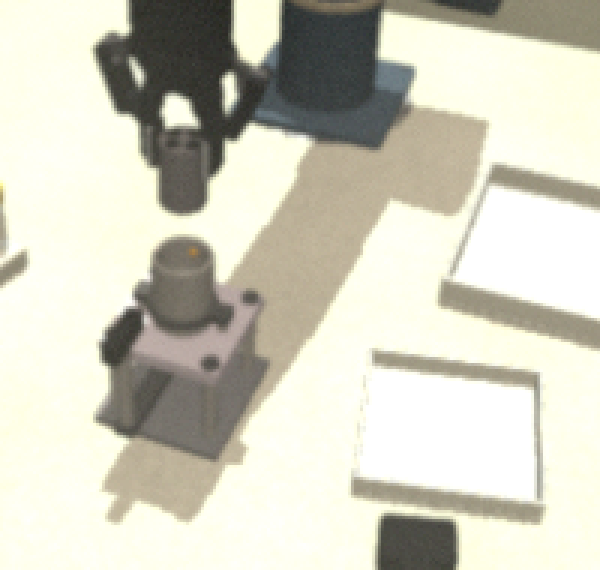

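The adapter is held upright at (183,170), clear of the bucket, and its underside is where I predicted (48 mm below the TCP). The small tray is at (455,435). Carrying it over.

Emit:
{"name": "servo_tool", "arguments": {
  "targets": [
    {"offset":[0.06,0.3,0],"delta_rot":[0,0,0],"fingers":1},
    {"offset":[0.12,0.6,0],"delta_rot":[0,0,0],"fingers":1},
    {"offset":[0.18,0.9,0],"delta_rot":[0,0,0],"fingers":1},
    {"offset":[0.2,1.0,0],"delta_rot":[0,0,0],"fingers":1}
  ]
}}

```text
t: 11.92
tool_pos: [0.5212, 0.1854, 0.2669]
tcp_rot: [-0.044, -3.139, -0.0]
ft_force: [1.0, -0.9, 0.2]
opening: 0.45
grasp_force: 60.7
```

Emit:
{"name": "servo_tool", "arguments": {
  "targets": [
    {"offset":[0.06,0.25,0.1],"delta_rot":[0,0,0],"fingers":1},
    {"offset":[0.11,0.48,0.3],"delta_rot":[0,0,0],"fingers":1},
    {"offset":[0.11,0.56,0.6],"delta_rot":[0,0,0],"fingers":1},
    {"offset":[0.11,0.56,0.85],"delta_rot":[0,0,0],"fingers":1},
    {"offset":[0.11,0.56,1.0],"delta_rot":[0,0,0],"fingers":1},
    {"offset":[0.11,0.56,1.0],"delta_rot":[0,0,0],"fingers":1},
    {"offset":[0.11,0.56,1.0],"delta_rot":[0,0,0],"fingers":1}
  ]
}}

```text
t: 12.8
tool_pos: [0.5091, 0.2674, 0.1187]
tcp_rot: [0.05, 3.14, 0.0]
ft_force: [0.7, 1.0, -0.3]
opening: 0.452
grasp_force: 60.7
```

```bash
python3 - <<'E'
from h import *
f=arm.grab_frame("top");cv2.imwrite("pics/t2.png",f["pixels"])
f=arm.grab_frame("scene")
print([(round(d["score"],2),at(f,d["centre"],0)[:2].round(3)) for d in arm.mark_of(f,"tray")])
go([.508,.267,.052],-.03)
E
```

```text
[(0.96, array([0.514, 0.278])), (0.79, array([0.23 , 0.328])), (0.56, array([ 0.691, -0.323]))]
t 12.95 pos [0.5097 0.2679 0.1198] q6 0.4 F [ 0.  -0.5 -0.2] open 0.45 gf 60.7
 offset [ 0.012 -0.007  0.452] rot [ 0.001  0.002 -0.001]
```

Emit:
{"name": "servo_tool", "arguments": {
  "targets": [
    {"offset":[0,0,0.2],"delta_rot":[0,0,0],"fingers":1},
    {"offset":[0,0,0.35],"delta_rot":[0,0,0],"fingers":1},
    {"offset":[0,0,0.42],"delta_rot":[0,0,0],"fingers":1},
    {"offset":[0,0,0.43],"delta_rot":[0,0,0],"fingers":1},
    {"offset":[0,0,0.44],"delta_rot":[0,0,0],"fingers":1},
    {"offset":[0,0,0.44],"delta_rot":[0,0,0],"fingers":1}
  ]
}}

```text
t: 13.7
tool_pos: [0.5092, 0.268, 0.0529]
tcp_rot: [0.049, 3.139, 0.001]
ft_force: [-0.1, 0.2, -0.1]
opening: 0.448
grasp_force: 60.8
```

Emit:
{"name": "servo_tool", "arguments": {
  "targets": [
    {"offset":[0,0,0.007],"delta_rot":[0,0,0],"fingers":1},
    {"offset":[0,0,0.014],"delta_rot":[0,0,0],"fingers":1},
    {"offset":[0,0,0.014],"delta_rot":[0,0,0],"fingers":1}
  ]
}}

```text
t: 14.08
tool_pos: [0.5093, 0.2679, 0.0528]
tcp_rot: [0.049, 3.139, 0.001]
ft_force: [-2.3, -2.5, 9.0]
opening: 0.454
grasp_force: 61.9
```

Contact with the tray floor. I'll ease off, release and retract.

Emit:
{"name": "servo_tool", "arguments": {
  "targets": [
    {"offset":[0,0,-0.008],"delta_rot":[0,0,0],"fingers":1},
    {"offset":[0,0,-0.01],"delta_rot":[0,0,0],"fingers":0.4},
    {"offset":[0,0,-0.01],"delta_rot":[0,0,0],"fingers":0.2},
    {"offset":[0,0,-0.01],"delta_rot":[0,0,0],"fingers":0},
    {"offset":[0,0,-0.01],"delta_rot":[0,0,0],"fingers":0},
    {"offset":[0,0,-0.01],"delta_rot":[0,0,0],"fingers":0},
    {"offset":[0,0,-0.01],"delta_rot":[0,0,0],"fingers":0},
    {"offset":[0,0,-0.2],"delta_rot":[0,0,0],"fingers":0},
    {"offset":[0,0,-0.5],"delta_rot":[0,0,0],"fingers":0},
    {"offset":[0,0,-0.85],"delta_rot":[0,0,0],"fingers":0},
    {"offset":[0,0,-1.0],"delta_rot":[0,0,0],"fingers":0},
    {"offset":[0,0,-1.0],"delta_rot":[0,0,0],"fingers":0}
  ]
}}

```text
t: 15.58
tool_pos: [0.51, 0.2683, 0.2027]
tcp_rot: [0.049, 3.136, 0.003]
ft_force: [0.5, 0.3, 0.6]
opening: 1.0
grasp_force: 0.0
```

Emit:
{"name": "servo_tool", "arguments": {
  "targets": [
    {"offset":[-0.2,-0.35,-0.4],"delta_rot":[0,0,0],"fingers":0},
    {"offset":[-0.4,-0.65,-0.6],"delta_rot":[0,0,0],"fingers":0},
    {"offset":[-0.6,-1.0,-0.6],"delta_rot":[0,0,0],"fingers":0},
    {"offset":[-0.6,-1.0,-0.6],"delta_rot":[0,0,0],"fingers":0}
  ]
}}

```text
t: 16.08
tool_pos: [0.5949, 0.1116, 0.2879]
tcp_rot: [-0.056, -3.139, 0.002]
ft_force: [-0.4, 0.2, -0.1]
opening: 1.0
grasp_force: 0.0
```

```bash
python3 - <<'E'
from h import *
f=arm.grab_frame("scene");cv2.imwrite("pics/s3.png",cv2.convertScaleAbs(cv2.resize(f["pixels"][150:400,220:420],None,fx=2.4,fy=2.4,interpolation=3),alpha=1.4))
print([(round(d["score"],2),d["centre"],at(f,d["centre"],.004)[:2].round(3)) for d in arm.mark_of(f,"adapter")])
go([.659,.029,.29],-.03)
E
```

```text
[(0.82, [364.2, 274.3], array([0.513, 0.258])), (0.24, [359.5, 339.6], array([0.714, 0.294]))]
t 16.175 pos [0.594  0.1132 0.2874] q6 0.11 F [0.3 1.3 0. ] open 1.002 gf 0.0
 offset [-0.453 -0.546 -0.019] rot [-0.    -0.002 -0.003]
```

View pics/s3.png

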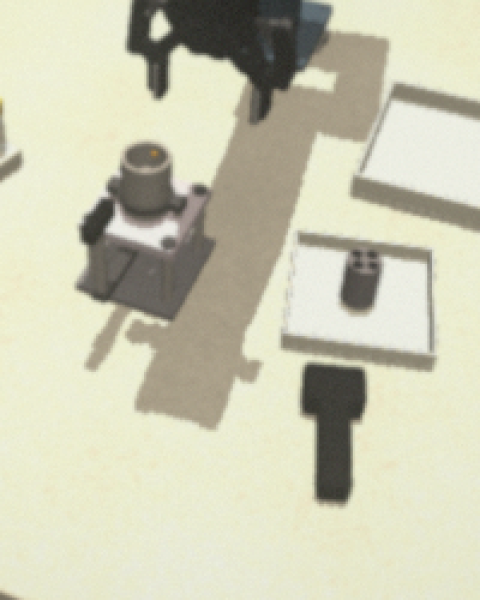

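The adapter stands upright in the small tray at (362,280). Now back to the grip to bring the rod down.

Emit:
{"name": "servo_tool", "arguments": {
  "targets": [
    {"offset":[-0.23,-0.28,0],"delta_rot":[0,0,0],"fingers":0},
    {"offset":[-0.44,-0.55,0],"delta_rot":[0,0,0],"fingers":0},
    {"offset":[-0.44,-0.55,0],"delta_rot":[0,0,0],"fingers":0},
    {"offset":[-0.44,-0.55,0],"delta_rot":[0,0,0],"fingers":0},
    {"offset":[-0.44,-0.55,0.3],"delta_rot":[0,0,0],"fingers":0},
    {"offset":[-0.44,-0.55,0.6],"delta_rot":[0,0,0],"fingers":0},
    {"offset":[-0.44,-0.55,0.79],"delta_rot":[0,0,0],"fingers":0},
    {"offset":[-0.44,-0.55,0.79],"delta_rot":[0,0,0],"fingers":0}
  ]
}}

```text
t: 17.18
tool_pos: [0.6539, 0.0328, 0.1679]
tcp_rot: [-0.045, -3.134, -0.001]
ft_force: [-0.2, -1.4, 0.3]
opening: 1.001
grasp_force: 0.0
```

Emit:
{"name": "servo_tool", "arguments": {
  "targets": [
    {"offset":[0,0,0],"delta_rot":[0,0,0],"fingers":0.5},
    {"offset":[0,0,0],"delta_rot":[0,0,0],"fingers":1},
    {"offset":[0,0,0],"delta_rot":[0,0,0],"fingers":1},
    {"offset":[0,0,0],"delta_rot":[0,0,0],"fingers":1},
    {"offset":[0,0,0],"delta_rot":[0,0,0],"fingers":1},
    {"offset":[0,0,0],"delta_rot":[0,0,0],"fingers":1},
    {"offset":[0,0,0],"delta_rot":[0,0,0],"fingers":1}
  ]
}}

```text
t: 18.05
tool_pos: [0.6577, 0.0275, 0.1726]
tcp_rot: [0.052, 3.139, -0.008]
ft_force: [-0.2, -5.9, 2.8]
opening: 0.175
grasp_force: 62.7
```

Emit:
{"name": "servo_tool", "arguments": {
  "targets": [
    {"offset":[0,0,0.06],"delta_rot":[0,0,0],"fingers":1},
    {"offset":[0,0,0.12],"delta_rot":[0,0,0],"fingers":1},
    {"offset":[0,0,0.18],"delta_rot":[0,0,0],"fingers":1},
    {"offset":[0,0,0.24],"delta_rot":[0,0,0],"fingers":1},
    {"offset":[0,0,0.3],"delta_rot":[0,0,0],"fingers":1},
    {"offset":[0,0,0.33],"delta_rot":[0,0,0],"fingers":1},
    {"offset":[0,0,0.34],"delta_rot":[0,0,0],"fingers":1},
    {"offset":[0,0,0.34],"delta_rot":[0,0,0],"fingers":1}
  ]
}}

```text
t: 19.05
tool_pos: [0.6578, 0.0274, 0.1234]
tcp_rot: [0.052, 3.138, -0.008]
ft_force: [-3.0, -5.4, 8.1]
opening: 0.172
grasp_force: 63.6
```

Emit:
{"name": "servo_tool", "arguments": {
  "targets": [
    {"offset":[0,0,0.015],"delta_rot":[0,0,0],"fingers":1},
    {"offset":[0,0,0.025],"delta_rot":[0,0,0],"fingers":1},
    {"offset":[0,0,0.025],"delta_rot":[0,0,0],"fingers":1},
    {"offset":[0,0,0.025],"delta_rot":[0,0,0],"fingers":1}
  ]
}}

```text
t: 19.55
tool_pos: [0.6579, 0.0275, 0.1233]
tcp_rot: [0.052, 3.136, -0.009]
ft_force: [-6.5, -4.8, 18.1]
opening: 0.168
grasp_force: 65.0
```

The rod is at its bottom stop. I'll unload, release and retract.

Emit:
{"name": "servo_tool", "arguments": {
  "targets": [
    {"offset":[0,0,-0.03],"delta_rot":[0,0,0],"fingers":1},
    {"offset":[0,0,-0.03],"delta_rot":[0,0,0],"fingers":0},
    {"offset":[0,0,-0.03],"delta_rot":[0,0,0],"fingers":0},
    {"offset":[0,0,-0.03],"delta_rot":[0,0,0],"fingers":0},
    {"offset":[0,0,-0.03],"delta_rot":[0,0,0],"fingers":0},
    {"offset":[0,0,-0.03],"delta_rot":[0,0,0],"fingers":0},
    {"offset":[0,0,-0.3],"delta_rot":[0,0,0],"fingers":0},
    {"offset":[0,0,-0.6],"delta_rot":[0,0,0],"fingers":0},
    {"offset":[0,0,-0.9],"delta_rot":[0,0,0],"fingers":0},
    {"offset":[0,0,-1.0],"delta_rot":[0,0,0],"fingers":0},
    {"offset":[0,0,-1.0],"delta_rot":[0,0,0],"fingers":0},
    {"offset":[0,0,-1.0],"delta_rot":[0,0,0],"fingers":0}
  ]
}}

```text
t: 21.05
tool_pos: [0.6567, 0.0304, 0.265]
tcp_rot: [-0.049, -3.139, -0.0]
ft_force: [0.5, 0.1, -0.3]
opening: 1.0
grasp_force: 0.0
```

```bash
python3 - <<'E'
from h import *
f=arm.grab_frame("wrist");cv2.imwrite("pics/w4.png",f["pixels"])
print([(round(d["score"],2),d["centre"],at(f,d["centre"],.12).round(4)) for d in arm.mark_of(f,"knockout_grip")])
o=np.array([.547,.0325,0])
print("bar top ends down/up",proj(f,[o+[.087,-.003,.131],o+[.137,-.004,.131],o+[.087,-.003,.181],o+[.137,-.004,.181]]).round(1).tolist())
go([.6,.03,.3],-.03)
E
```

```text
[(0.58, [278.0, 205.2], array([0.6593, 0.0269, 0.12  ]))]
bar top ends down/up [[279.9, 180.1], [280.6, 234.5], [279.4, 192.3], [280.3, 257.5]]
t 21.15 pos [0.6564 0.0304 0.2643] q6 -0.02 F [0.3 0.6 0.6] open 1.001 gf 0.0
 offset [ 0.376 -0.015 -0.236] rot [ 0.    -0.002 -0.001]
```

View pics/w4.png

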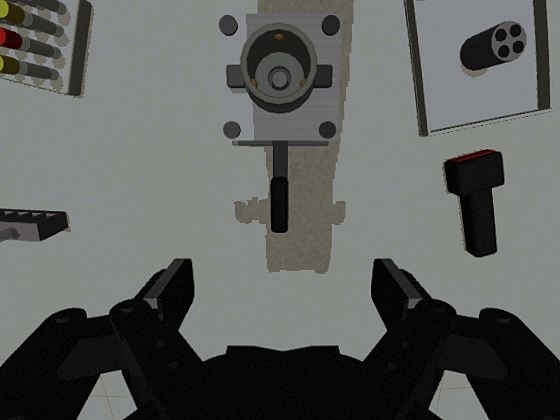

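The bar spans rows 178–233, which matches the rod fully down. The bucket is empty, and the adapter stands upright in the tray at (493,45). Handing in.

```bash
python3 -c "
from cell import arm
print(arm.hand_in())"
```

```text
the job is handed in; nothing more can be done
None
```

The adapter was driven out of the bucket and now stands upright in the small white tray, the rod is fully down again, the rack, carrier and scanner were not touched, and I handed the job in at about 21 s of the allowed 69 s.

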